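Load the force stand and hold its key switch

ROBOT

A 7-joint arm with a two-finger parallel gripper is mounted at the origin on the work surface. World frame = base frame: x ahead of the robot, y to its left, z up, the work surface at z = 0. Lengths are in mm, angles in rad, forces in N, time in s.
With the tool pointing down it reaches from about 400 to 850 mm from the base axis. Payload 4.4 kg.
Tool frame: the origin (TCP) lies at the very end of the fingers, on their centre line; the grasp point (between the pads) lies r.grip_point_offset behind it (r.grip_point_offset is the distance from the TCP to the grasp point, in mm); z points along the fingers, y is the direction in which the jaws open and shut (so a half turn about z gives the same grasp; the last joint's range is limited). The gripper opens to 94 mm and grips with 3 to 60 N. Pads are 16 mm wide; open, the fingers measure 119 mm over their backs; the gripper's body (75 mm by 177 mm) begins 78 mm behind the grasp point.
Start: joints at [1.117, 0.628, 0.038, 1.517, -0.027, 0.996, -0.02], TCP at [245.828, -601.736, 205.478] pointing down, gripper open.
Joint ranges: [-3.06, 3.06], [-0.37, 2.12], [-1.25, 1.32], [0.18, 2.47], [-1.1, 4.24], [0.23, 1.98], [-2.94, 2.94]. Speed limits (rad/s): [2.57, 2.57, 3.14, 3.14, 3.14, 3.14, 3.14].

INTERFACE

Orientations are given as [roll, pitch, yaw] about the fixed x, y, z axes, in that order (R = Rz(yaw) Ry(pitch) Rx(roll)).
In Python, from workcell import r, eyes, job_done gives the robot as it stands. The module is installed in compiled form; this text tells all that it offers.
- The arm moves only by the tool move_arm, never from a script. Its argument "increments" is a list of rows, each an object of numbers: "grip": the finger opening in m, from 0 to 0.094; "x", "y", "z": the shift along the tool's x, y, z in m; "spin": the turn about the tool's z in rad. In form: [{"grip": .., "x": .., "y": .., "z": .., "spin": ..}, ...]. A call has 1 to 10 rows; each row shifts and turns the pose as measured when the row begins, along the tool's axes as they then stand; what a row does not reach is not made up. A row lasts 1/12 s, in which the tool goes at most 41.7 mm and 7.16 degrees, less where a joint would pass 70% of its speed; a pose out of reach is approached as far as the arm can. A call with a gripper value outside its range is refused whole. The fingers move at their own pace and stop on an object; the grip force is fixed at half the most. Time passes only in rows, so rows that do not move let the fingers close. It gives the time, the measured TCP pose, the force and the opening at its end, in the units of the state.
- r.get_obs(): the state, without advancing time (a new reading comes with each control period).
- eyes.snapshot(name): name is "side" or "top"; returns a dict with "pixels" (400x640x3 uint8, red, green, blue), "fx", "fy", "cx", "cy" (pixels), "eye" and "attitude" of the camera in the world. Camera axes: x right, y down, z forward; pixel columns grow to the right and rows downward; lengths in mm; the calibration is good to about 2 mm. A picture is of the moment at which its call begins. There is no depth.
- job_done(): hands the job in, once; it reports no verdict.
Trained networks look in a picture, given as the dict that the camera call returned (one of the last four; its "shot" number tells which), for a name from the list of things; names that differ only in an ending like _2 or _b are one class to them, and where a whole thing is asked for, a point or a joint stands for the part that bears it (a point fixed in the world has none). Each returns a list of dicts, best first, with "p" (0 to 1); they miss things now and then, are a little off and sometimes report something else, mostly with a low value. They report only what shows in the picture. A call takes as long as a camera call. They do not tell look-alikes from the thing itself.
- eyes.look_for(target, picture): "point" ([x, y, z] in mm, in world coordinates, good to about 4 mm: the middle of the surface that is visible of it).
The state is a dict: "t": time; "joint_positions": joint angles; "dq": joint speeds; "tau": joint torques, N m; "tcp_pos": TCP position; "orientation": TCP orientation; "contact_force": force on the tool from outside, world axes, zero at the start; "moment": the same for the moment, N m; "grip_width": opening from 0.0 (shut) to 1.0 (fully open).
Only numpy, scipy, OpenCV 4.12 (cv2) and the standard library are available. Lean on these libraries where they do the work, as an engineer would, in place of code of your own. Each camera call takes 0.05 s, during which the arm holds its last target. There are 200 camera calls.

TASK

Hang the brass check weight by its stirrup handle on the load cell's hook and let go of it. Then take the red key from the key stand, push it fully home into the lock, working it past the sticky pins, turn it a quarter turn clockwise to its stop, and finish while still holding it turned against its return spring. Leave the weight hanging, and the other keys, the grey weight and everything else where they are.

Things in the scene. Friction and masses are not known exactly. Their poses are not given: they have to be found in the camera images.
- weight: Brass weight, 0.35 to 0.65 kg; origin: centre of underside, z up. Cylinder 50 mm wide, 36 tall; above it a stirrup in the y-z plane, 8 mm thick in x: opening 36 mm wide (y), z 36 to 91, legs 6 mm wide, cross bar 8 mm high, z 91 to 99. On the bar a black square lug 16 x 16 mm, z 98 to 132, to grip by any two opposite sides. Opening looks along x; same turned half round.
- stirrup (a point): Underside of the weight's cross bar at its middle, the place that must rest on the hook; 91 mm above the weight's underside, axes as the weight.
- load_stand: Fixed: dark base 110 x 130 x 14 mm (origin: centre of underside), post, blue load cell 50 x 56 mm at z 125 to 175 mm, its face at x = -25. From it a hook of 8 mm round steel runs along -x (roughly to the robot), dips to its seat and ends in an upturned tip at x = -146 whose top is 170 mm above the bench.
- hook_seat (a point): Top of the hook's bar at its lowest place, 152 mm above the bench, 115 mm in front (-x) of the post axis and 31 mm behind the upturned tip; axes as the stand: the bar runs along x, -x points out of the hook.
- key: Red key standing in the key stand, 35 g. Origin: middle of the blade's tip, z up to the bow. Steel blade 14 mm wide (y), 5 mm thick (x), z 0 to 39, tip rounded; red plastic bow 34 mm wide (y), 10 mm thick (x), z 38 to 74; grip the bow across its 10 mm. Same turned half round.
- key_stand: Fixed black block 50 x 180 x 48 mm, origin at the centre of its underside, with three upright pockets at y = -60, 0, 60 mm, 36 mm deep, each with one key (bow wide along y); the keys are in any order, their bows reach 86 mm above the bench.
- keyway (a point): Middle of the keyway's mouth on the plug, 70 mm above the bench, z up; turns with the plug. Slot 15.6 mm along y, 6.6 along x, after a 3.5 mm deep 45 degree lead-in; 34 mm deep: with the key fully home its tip is 34 mm below the mouth, its bow 4 mm above. Sticky sprung pins 13 and 22 mm down rub on the blade: pushing in takes about 4 to 12 N.
- lock: Fixed lock: grey box 90 x 80 x 30 mm (origin: centre of underside) with an upright steel barrel, 42 mm wide, top 70 mm above the bench, in which the brass plug turns.
- plug (a joint): Turn of the lock plug, rad: 0 at rest, grows clockwise seen from above, stop at 1.5. A spring turns it back (about 0.04 N m at 0, 0.16 N m at the stop). Blade play in the slot lets the plug lag about 0.1 rad behind the key.
- key_blue: Same key with a blue bow, for another station; must stay.
- key_green: Same key with a green bow, for another station; must stay.
- weight_grey: Grey weight of the same shape (body 48 mm diameter); must stay.
- screwdriver: Screwdriver lying on the bench; must stay; origin at the underside or grip.
- cleaner: White bottle with blue cap, 52 mm diameter, 130 mm tall; must stay; origin at the underside or grip.
- cup: White cup, 72 mm diameter, 85 mm tall; must stay; origin at the underside or grip.
- gauge_block: Steel block 75 x 35 x 35 mm; must stay; origin at the underside or grip.
Mind the look-alikes: they are no part of the job. Leave any green or pink look-alike of the lock alone.

How it is judged (in metres and radians):
On the way, in this order (a step that is already met when the one before it is completed fails the run):
1. the brass weight hangs on the hook, released (contact force between weight and load_stand above 1.5 N and horizontal distance between stirrup and hook_seat below 0.04 m and height (world z) of weight above 0.04 m and angle between weight's own z axis and vertical below 0.35 rad and contact force between the arm and weight below 0.1 N), for 0.2 s.
2. the red key is fully home in the lock (z of key in the frame of keyway below -0.03 m and horizontal distance between key and keyway below 0.004 m and angle between key's own z axis and vertical below 0.12 rad), for 0.1 s.
3. the key is turned a quarter turn and held (all of step 2 and value of joint plug above 1.3 rad and contact force between the fingers and key above 2 N), for 0.3 s.
At the end, for the whole second after the job is handed in: Weight hangs on the hook, within 40 mm of the seat, upright within 0.35 rad, over 40 mm above the bench, untouched; red key at least 30 mm deep, within 4 mm of the keyway axis, tilt under 0.12 rad; plug at 1.3 rad or more; fingers grip the key with over 2 N (all of step 1 and all of step 3); the arm keeps its last pose, push and grip.
It fails at once if another key moved more than 30 mm (distance of any of key_blue, key_green from where it was at the start of the episode above 0.03 m).
It fails at once if the grey weight moved more than 30 mm (distance of weight_grey from where it was at the start of the episode above 0.03 m).
It fails at once if a bystander on the bench moved more than 30 mm (distance of any of screwdriver, cleaner, cup, gauge_block from where it was at the start of the episode above 0.03 m).
It also fails if it takes over 59 s, if anything falls off the work surface, if the arm or the gripper's body presses on something with over 40 N, if the wrist force passes 120 N, or if a joint passes its speed limit or range.

## Working session

There is one attempt and no reset: what is moved stays moved. The work goes in short steps, Python scripts to look and compute and a tool call to move; the robot and the scene stay as the last step left them, time stands still between calls to the robot, and variables do not carry over. Pictures are saved under pics/ and viewed, about 8 in all and at most 12, crops included, and the job is handed in when it is done.

Besides the shell and the picture viewer there is one more tool, called after "Request:" as name(argument=value, ...) on one line, values as JSON. move_arm: Moves the arm, as the interface text tells. Its arguments: {"type":"object","properties":{"increments":{"type":"array","items":{"type":"object","properties":{"grip":{"type":"number"},"x":{"type":"number"},"y":{"type":"number"},"z":{"type":"number"},"spin":{"type":"number"}}}}},"required":["increments"]}

```bash
mkdir -p pics
python3 - <<'E'
from workcell import r,eyes
import cv2,numpy as np
o=r.get_obs();print(o['t'],o['tcp_pos'],o['orientation'],o['grip_width'],r.grip_point_offset)
for n in('side','top'):
    s=eyes.snapshot(n);cv2.imwrite(f'pics/{n}0.png',s['pixels'][:,:,::-1]);print(n,s['fx'],s['fy'],s['cx'],s['cy'],s['eye'],s['attitude'])
    for t in['weight','stirrup','load_stand','hook_seat','key','key_stand','keyway','lock']:
        print(t,[(np.round(d['point']).tolist(),round(d['p'],2)) for d in eyes.look_for(t,s)[:4]])
E
```

```text
0.0 [ 245.61057391 -601.13307811  204.56863713] [-3.13978064e+00  2.61972613e-05  3.87801477e-01] 0.9973986680651752 18.8
side 376.9226294117777 376.9226294117777 329.8832001369126 205.41764387760125 [ 384.48403809 -854.62550858  684.10749753] [-2.13875086 -0.01866906 -0.18213238]
weight [([476.0, 259.0, 31.0], 0.63)]
stirrup [([477.0, 258.0, 37.0], 0.82)]
load_stand [([655.0, 118.0, 10.0], 0.85)]
hook_seat [([654.0, 114.0, 14.0], 0.6)]
key [([522.0, -371.0, 77.0], 0.7)]
key_stand []
keyway [([355.0, -425.0, 71.0], 0.76), ([396.0, -276.0, 70.0], 0.65), ([328.0, -133.0, 64.0], 0.58), ([609.0, -41.0, 69.0], 0.49)]
lock [([606.0, -69.0, 29.0], 0.96), ([463.0, -121.0, 34.0], 0.89), ([398.0, -292.0, 26.0], 0.85), ([324.0, -156.0, 32.0], 0.69)]
top 396.6798016894795 396.6798016894795 326.1491915954506 194.50447645773616 [ 399.61593416   14.96519467 1226.97722718] [-3.00591288 -0.00661531 -1.56267209]
weight [([477.0, 260.0, 36.0], 0.58), ([648.0, 120.0, 14.0], 0.28)]
stirrup [([691.0, 395.0, 36.0], 0.7), ([478.0, 263.0, 36.0], 0.61)]
load_stand [([652.0, 122.0, 16.0], 0.92)]
hook_seat [([653.0, 123.0, 17.0], 0.65), ([691.0, 393.0, 35.0], 0.62)]
key []
key_stand [([691.0, 390.0, 34.0], 0.22)]
keyway [([352.0, -417.0, 64.0], 0.54), ([398.0, -278.0, 66.0], 0.51), ([464.0, -108.0, 66.0], 0.46), ([482.0, 264.0, 37.0], 0.45)]
lock [([401.0, -267.0, 33.0], 0.76), ([324.0, -129.0, 30.0], 0.69), ([360.0, -412.0, 27.0], 0.69), ([464.0, -104.0, 33.0], 0.61)]
```

View pics/side0.png

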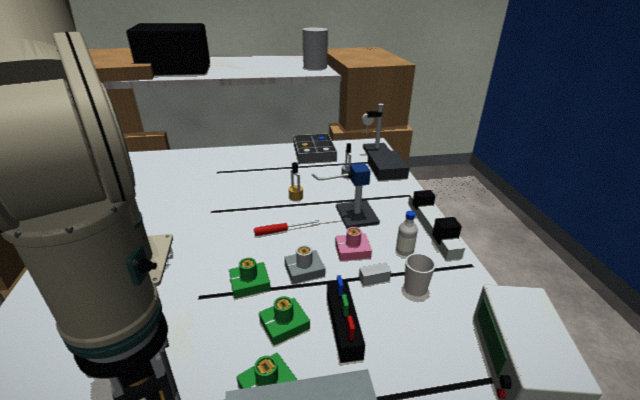

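View pics/top0.png

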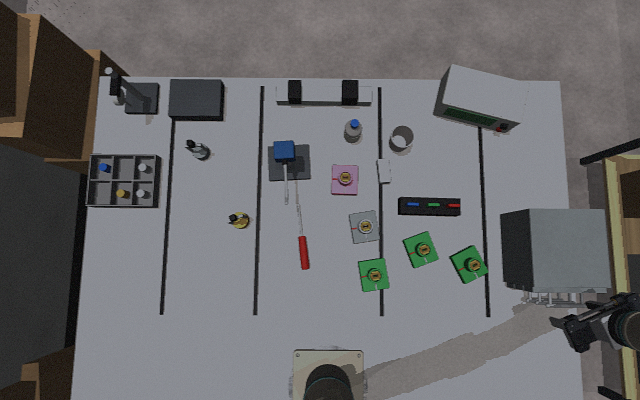

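Side view: brass weight at (296,185), hook tip at (314,177), red key at (351,328), grey lock at (304,262). In the top view the weight is at (238,221), the stand at (287,160), the red key at (454,205) and the grey lock at (365,227). I'll zoom in to measure.

Run:
```python
import cv2,numpy as np
s=cv2.imread('pics/side0.png');t=cv2.imread('pics/top0.png')
def crop(im,x,y,w,h):
    c=cv2.resize(im[y:y+h,x:x+w],(400,300),interpolation=cv2.INTER_CUBIC)
    k=400/w
    for a in range(-(-x//10)*10,x+w,10): cv2.line(c,(int((a+.5-x)*k),0),(int((a+.5-x)*k),5 if a%50 else 14),(0,0,255),1)
    for b in range(-(-y//10)*10,y+h,10): cv2.line(c,(0,int((b+.5-y)*k)),(5 if b%50 else 14,int((b+.5-y)*k)),(0,0,255),1)
    return c
m=np.vstack([np.hstack([crop(t,220,135,120,90),crop(t,345,180,120,90)]),np.hstack([crop(s,280,135,100,75),crop(s,270,240,120,90)])])
cv2.imwrite('pics/m1.png',m)
```

```text
(no output)
```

View pics/m1.png

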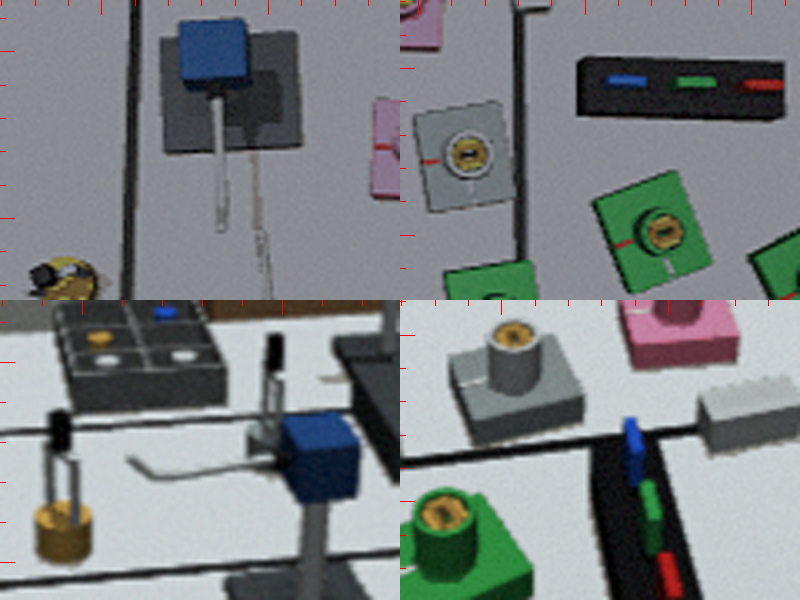

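Insets: weight with lug at side (295,165), hook tip at side (312,174) and seat about (320,178), lock plug at side (304,250) with its slot nearly along image horizontal in the top view. Next I fit shapes to these by projection.

```bash
cat > h.py <<'E'
import numpy as np,cv2
from scipy.spatial.transform import Rotation as R
from scipy.optimize import minimize
CAM={'side':((376.92263,329.8832,205.41764),[384.48403809,-854.62550858,684.10749753],[-2.13875086,-0.01866906,-0.18213238]),
'top':((396.6798,326.14919,194.504476),[399.61593416,14.96519467,1226.97722718],[-3.00591288,-0.00661531,-1.56267209])}
def proj(c,P):
    (f,cx,cy),e,a=CAM[c];q=(np.atleast_2d(P)-e)@R.from_euler('xyz',a).as_matrix()
    return q[:,:2]/q[:,2:]*f+[cx,cy]
def ray(c,uv,z):
    (f,cx,cy),e,a=CAM[c];d=R.from_euler('xyz',a).as_matrix()@[(uv[0]-cx)/f,(uv[1]-cy)/f,1]
    return (np.array(e)+d*(z-e[2])/d[2])[:3]
def box(p,sx,sy,z0,z1,ox=0,oy=0):
    x,y,w=p;c,s=np.cos(w),np.sin(w)
    return np.array([[x+c*a-s*b,y+s*a+c*b,z] for a in(ox-sx/2,ox+sx/2) for b in(oy-sy/2,oy+sy/2) for z in(z0,z1)])
def cyl(p,rad,z0,z1):
    t=np.linspace(0,2*np.pi,24)
    return np.array([[p[0]+rad*np.cos(a),p[1]+rad*np.sin(a),z] for a in t for z in(z0,z1)])
def hullmask(c,Ps,S=8,shape=(400,640)):
    m=np.zeros(shape,np.float32)
    uv=proj(c,Ps);lo=np.floor(uv.min(0)).astype(int)-1;hi=np.ceil(uv.max(0)).astype(int)+2
    w,h=hi-lo;b=np.zeros((h*S,w*S),np.uint8)
    cv2.fillPoly(b,[cv2.convexHull(np.round((uv-lo+.5)*S).astype(np.int32))],255)
    m[lo[1]:hi[1],lo[0]:hi[0]]=cv2.resize(b,(w,h),interpolation=cv2.INTER_AREA)/255.
    return m
def fit(shape,masks,p0,steps):
    def cost(p):
        c=0
        for n,m in masks.items():
            h=hullmask(n,shape(p));c+=1-np.minimum(h,m).sum()/max(np.maximum(h,m).sum(),1e-6)
        return c
    p0=np.array(p0,float);sim=[p0]+[p0+np.eye(len(p0))[i]*steps[i] for i in range(len(p0))]
    q=minimize(cost,p0,method='Nelder-Mead',options=dict(initial_simplex=sim,maxiter=250));return q.x,q.fun
def win(m,x0,y0,x1,y1):
    o=np.zeros_like(m);o[y0:y1,x0:x1]=m[y0:y1,x0:x1];return o
def soft(v,a,b): return np.clip((v-a)/(b-a),0,1).astype(np.float32)
E
python3 - <<'E'
from h import *
I={n:cv2.imread(f'pics/{n}0.png').astype(np.float32) for n in CAM}
def ch(n): return cv2.split(I[n])
mk={}
for n in CAM:
    b,g,r=ch(n);mk[n]=dict(red=soft(r-np.maximum(b,g),20,90),blue=soft(b-np.maximum(g,r),15,70),green=soft(g-np.maximum(b,r),20,90),dark=1-soft(np.max(I[n],2),30,110),brass=soft(r-b,25,70))
W={'key':dict(side=(340,312,362,345),top=(445,198,465,212)),'blue':dict(side=(330,270,345,298),top=(402,198,425,212)),'green':dict(side=(335,285,355,315),top=(423,198,445,212))}
for k,c,g in(('key','red',(522,-371)),('blue','blue',(522,-250)),('green','green',(522,-310))):
    ms={n:win(mk[n][c],*W[k][n]) for n in CAM}
    for sel in(['side','top'],['side'],['top']):
        print(k,sel,fit(lambda p:box([p[0],p[1],0],10,34,50,86),{s:ms[s] for s in sel},[*g],[8,8]))
for t,z0,z1,lab,sw,tw,g in(('blue',125,175,'cell',(345,150,380,195),(265,130,305,165),(653,118)),('dark',98,132,'lug',(288,158,303,178),(225,210,236,223),(477,260)),('brass',69,70,'plug',(290,240,318,258),(355,218,377,236),(464,-108))):
    ms={'side':win(mk['side'][t],*sw),'top':win(mk['top'][t],*tw)}
    sh={'cell':lambda p:box(p,50,56,125,175),'lug':lambda p:box([p[0],p[1],0],16,16,98,132),'plug':lambda p:cyl(p,p[2],69,70)}[lab]
    for sel in(['side','top'],['side'],['top']):
        q=[*g,11 if lab=='plug' else 0.];s=[8,8,.2 if lab=='cell' else 2]
        if lab=='lug':q=q[:2];s=s[:2]
        print(lab,sel,fit(sh,{k:ms[k] for k in sel},q,s))
def big(im,x,y,w,h):return cv2.resize(im[y:y+h,x:x+w],(400,300),interpolation=cv2.INTER_CUBIC)
cv2.imwrite('pics/m2.png',np.vstack([np.hstack([big(I['top'],224,200,32,24),big(I['top'],345,208,40,30)]),np.hstack([big(I['side'],280,155,60,45),big(I['side'],280,236,48,36)])]))
E
```

```text
key ['side', 'top'] (array([ 528.046875 , -361.0546875]), np.float64(0.9689902663230896))
key ['side'] (array([ 528.92852783, -360.60482788]), np.float64(0.46570277214050293))
key ['top'] (array([ 530., -367.]), np.float64(0.5010123252868652))
blue ['side', 'top'] (array([ 531.87890625, -242.60742188]), np.float64(0.9733936190605164))
blue ['side'] (array([ 531.60308838, -240.87734985]), np.float64(0.48411130905151367))
blue ['top'] (array([ 532.28125 , -245.546875]), np.float64(0.48807859420776367))
green ['side', 'top'] (array([ 530.47460938, -301.17871094]), np.float64(1.5044775009155273))
green ['side'] (array([ 529.24578857, -297.13088989]), np.float64(0.7323412895202637))
green ['top'] (array([ 529.08190918, -303.39190674]), np.float64(0.7667598724365234))
cell ['side', 'top'] (array([ 6.67985484e+02,  1.28169357e+02, -2.57011943e-01]), np.float64(1.350624442100525))
cell ['side'] (array([ 6.65699638e+02,  1.28511718e+02, -2.49628097e-01]), np.float64(0.7190030217170715))
cell ['top'] (array([6.68416123e+02, 1.27169909e+02, 2.79479873e-01]), np.float64(0.6116673946380615))
lug ['side', 'top'] (array([483.34094143, 270.35608482]), np.float64(0.8640372157096863))
lug ['side'] (array([482.21386337, 266.08937836]), np.float64(0.45367294549942017))
lug ['top'] (array([483.69140625, 270.3515625 ]), np.float64(0.399066686630249))
plug ['side', 'top'] (array([ 466.09541109, -106.898052  ,   13.73927199]), np.float64(0.5582486391067505))
plug ['side'] (array([ 465.46563803, -107.95073072,   13.1625437 ]), np.float64(0.13726508617401123))
plug ['top'] (array([ 466.59132522, -105.91303186,   13.55709171]), np.float64(0.3663000464439392))[ WARN:0@0.964] global loadsave.cpp:1063 imwrite_ Unsupported depth image for selected encoder is fallbacked to CV_8U.
```

View pics/m2.png

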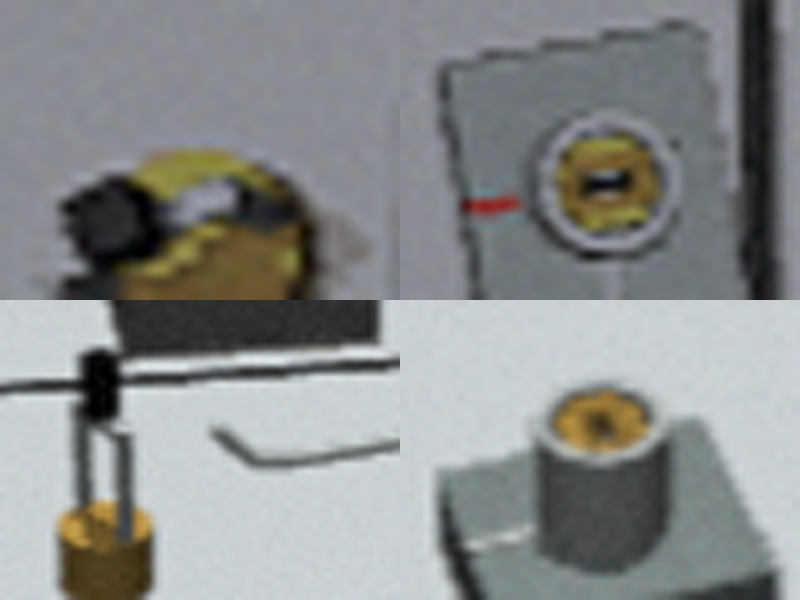

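Top-left: lug at about (233.5,217.5), with the stirrup bar running down the image's right. Top-right: slot nearly along image x. The colour masks are biased, so I'll use a piecewise-constant render fit of whole objects.

```bash
cat > f.py <<'E'
from h import *
from scipy.optimize import least_squares
def tr(p,P):
    c,s=np.cos(p[2]),np.sin(p[2]);P=np.asarray(P,float);return np.c_[p[0]+c*P[:,0]-s*P[:,1],p[1]+s*P[:,0]+c*P[:,1],P[:,2]]
def B(sx,sy,z0,z1,ox=0,oy=0): return box([0,0,0],sx,sy,z0,z1,ox,oy)
def T(sx,sy,z,ox=0,oy=0): return B(sx,sy,z,z,ox,oy)
C=lambda r,a,b:cyl([0,0],r,a,b)
def bar(a,b,r=4):
    g=np.random.default_rng(0).normal(size=(60,3));g/=np.linalg.norm(g,axis=1)[:,None]
    return np.r_[np.array(a)+r*g,np.array(b)+r*g]
# parts: list of (label, points), painter order
WEIGHT=[(1,C(25,0,36)),(2,C(25,36,36)),(3,B(8,6,36,99,0,21)),(3,B(8,6,36,99,0,-21)),(3,B(8,48,91,99)),(4,B(16,16,98,132))]
KEYS=lambda cols:[(1,B(50,180,0,48)),(2,T(50,180,48))]+[(3+i,B(10,34,50,86,0,y)) for i,y in enumerate((60,0,-60))]
LOCK=[(1,B(90,80,0,30)),(2,T(90,80,30)),(3,C(21,30,70)),(4,C(21,70,70)),(5,C(14,70,70)),(6,T(6.6,15.6,70))]
STAND=[(1,B(110,130,0,14)),(2,T(110,130,14)),(5,bar((-25,0,148),(-115,0,148))),(5,bar((-115,0,148),(-146,0,166))),(3,B(50,56,125,175)),(4,T(50,56,175))]
def model(n,img,parts,p,win):
    x0,y0,x1,y1=win;L=max(k for k,_ in parts)+1
    A=np.zeros((L,y1-y0,x1-x0),np.float32);A[0]=1
    for k,P in parts:
        m=hullmask(n,tr(p,P))[y0:y1,x0:x1];A*=1-m;A[k]+=m
    A=A.reshape(L,-1).T;Y=img[y0:y1,x0:x1].reshape(-1,3)
    c=np.linalg.lstsq(A,Y,rcond=None)[0];e=np.clip(np.abs(A@c-Y),0,60);return (e**2).mean(),(A@c).reshape(y1-y0,x1-x0,3)
def go(I,parts,p0,wins,steps=(5,5,.15),sel=('side','top')):
    f=lambda p:sum(model(n,I[n],parts,p,wins[n])[0] for n in sel)
    best=None
    for k in(1,-.5):
        p0=np.array(p0,float);sim=[p0]+[p0+k*np.eye(3)[i]*steps[i] for i in range(3)]
        q=minimize(f,p0,method='Nelder-Mead',options=dict(initial_simplex=sim,maxiter=200,xatol=.01,fatol=.01))
        if best is None or q.fun<best.fun:best=q
        p0=q.x
    return best.x,best.fun
E
python3 - <<'E'
from f import *
I={n:cv2.imread(f'pics/{n}0.png').astype(np.float32) for n in CAM}
J=[('weight',WEIGHT,[[480,264,w] for w in(-.8,-.4,0,.4,.8)],dict(side=(282,156,310,206),top=(224,206,256,234))),
('keys',KEYS(0),[[528,-305,0]],dict(side=(322,268,372,362),top=(394,190,466,222))),
('lock',LOCK,[[465,-107,.15]],dict(side=(280,238,330,284),top=(343,205,388,248))),
('stand',STAND,[[666,125,.0],[666,125,.15],[666,125,-.15]],dict(side=(310,155,385,228),top=(262,135,316,208)))]
for n,pa,p0s,w in J:
    R_=[go(I,pa,p0,w) for p0 in p0s];R_.sort(key=lambda a:a[1])
    print(n,[(np.round(a,2).tolist(),round(b,1)) for a,b in R_])
    for s in CAM: a,b=go(I,pa,R_[0][0],w,sel=(s,));print('  ',s,np.round(a,2),round(b,1))
E
```

```text
weight [([483.32, 269.36, 0.42], np.float64(1421.7)), ([483.29, 269.36, 0.42], np.float64(1423.8)), ([483.23, 269.4, 0.42], np.float64(1424.2)), ([483.22, 269.28, -0.59], np.float64(1526.4)), ([483.16, 269.5, -0.57], np.float64(1526.9))]
   side [4.8296e+02 2.6943e+02 4.2000e-01] 1140.0
   top [483.84 269.34   0.52] 262.9
keys [([529.65, -303.31, -0.02], np.float64(718.3))]
   side [ 5.2888e+02 -3.0340e+02 -2.0000e-02] 546.9
   top [ 5.3009e+02 -3.0346e+02 -2.0000e-02] 125.8
lock [([466.39, -107.22, 0.16], np.float64(788.4))]
   side [ 4.6572e+02 -1.0692e+02  1.6000e-01] 279.9
   top [ 4.6706e+02 -1.0739e+02  1.8000e-01] 482.3
stand [([665.29, 127.32, 0.07], np.float64(1738.4)), ([664.69, 126.84, 0.07], np.float64(1740.3)), ([664.59, 127.61, 0.08], np.float64(1741.4))]
   side [6.6445e+02 1.3079e+02 1.0000e-01] 1559.7
   top [6.6599e+02 1.2656e+02 7.0000e-02] 118.1
```

Request:
move_arm(increments=[{"x": 0.0135,"y": -0.033,"z": -0.014},{"x": 0.0135,"y": -0.033,"z": -0.014},{"x": 0.0135,"y": -0.033,"z": -0.014},{"x": 0.0135,"y": -0.033,"z": -0.014},{"x": 0.0135,"y": -0.033,"z": -0.014},{"x": 0.0135,"y": -0.033,"z": -0.014},{"x": 0.0135,"y": -0.033,"z": -0.014},{"x": 0.03,"y": -0.0215},{"x": 0.03,"y": -0.0215},{"x": 0.03,"y": -0.0215}])

```text
invalid input
```

Request:
move_arm(increments=[{"grip": 0.09,"x": 0.0135,"y": -0.033,"z": -0.014,"spin": 0},{"grip": 0.09,"x": 0.0135,"y": -0.033,"z": -0.014,"spin": 0},{"grip": 0.09,"x": 0.0135,"y": -0.033,"z": -0.014,"spin": 0},{"grip": 0.09,"x": 0.0135,"y": -0.033,"z": -0.014,"spin": 0},{"grip": 0.09,"x": 0.0135,"y": -0.033,"z": -0.014,"spin": 0},{"grip": 0.09,"x": 0.0135,"y": -0.033,"z": -0.014,"spin": 0},{"grip": 0.09,"x": 0.0135,"y": -0.033,"z": -0.014,"spin": 0},{"grip": 0.09,"x": 0.03,"y": -0.0215,"z": 0,"spin": 0},{"grip": 0.09,"x": 0.03,"y": -0.0215,"z": 0,"spin": 0},{"grip": 0.09,"x": 0.03,"y": -0.0215,"z": 0,"spin": 0}])

```text
t: 1.73
tcp_pos: [301.3, -251.1, 304.3]
orientation: [3.139, 0.002, 0.372]
contact_force: [0.9, -1.2, 0.6]
grip_width: 0.955
```

Request:
move_arm(increments=[{"grip": 0.06,"x": 0.029,"y": -0.0273,"z": 0,"spin": 0},{"grip": 0.06,"x": 0.029,"y": -0.0273,"z": 0,"spin": 0},{"grip": 0.06,"x": 0.029,"y": -0.0273,"z": 0,"spin": 0},{"grip": 0.06,"x": 0.029,"y": -0.0273,"z": 0,"spin": 0},{"grip": 0.06,"x": 0.029,"y": -0.0273,"z": 0,"spin": 0},{"grip": 0.06,"x": 0.029,"y": -0.0273,"z": 0,"spin": 0},{"grip": 0.06,"x": 0.029,"y": -0.0273,"z": 0,"spin": 0},{"grip": 0.06,"x": 0.022,"y": -0.0325,"z": 0.014,"spin": 0},{"grip": 0.06,"x": 0.022,"y": -0.0325,"z": 0.014,"spin": 0},{"grip": 0.06,"x": 0.022,"y": -0.0325,"z": 0.014,"spin": 0}])

```text
t: 2.57
tcp_pos: [456.4, 127.0, 268.8]
orientation: [3.128, -0.017, 0.366]
contact_force: [1.8, -0.7, -0.4]
grip_width: 0.638
```

```bash
cat > d.py <<'E'
import sys,numpy as np
from workcell import r
o=r.get_obs();x,y,z,yaw=map(float,sys.argv[1:5]);w=o['orientation'][2];d=np.array([x,y,z])-o['tcp_pos']
c,s=np.cos(w),np.sin(w)
print('t',round(o['t'],2),'pos',np.round(o['tcp_pos'],1),'rpy',np.round(o['orientation'],3),'F',np.round(o['contact_force'],1),'M',np.round(o['moment'],2),'grip',round(o['grip_width']*94,1),'q7',round(o['joint_positions'][6],2))
print('tool dx %.1f dy %.1f dz %.1f spin %.3f'%(d[0]*c+d[1]*s,d[0]*s-d[1]*c,-d[2],-(yaw-w)))
E
python3 d.py 483.5 269.4 200 0.43
```

```text
t 2.57 pos [456.4 127.  268.8] rpy [ 3.128 -0.017  0.366] F [ 1.8 -0.7 -0.4] M [-0.    0.02  0.03] grip 59.9 q7 -1.72
tool dx 76.2 dy -123.3 dz 68.8 spin -0.064
```

Request:
move_arm(increments=[{"grip": 0.06,"x": 0.019,"y": -0.031,"z": 0.017,"spin": -0.016},{"grip": 0.06,"x": 0.019,"y": -0.031,"z": 0.017,"spin": -0.016},{"grip": 0.06,"x": 0.019,"y": -0.031,"z": 0.017,"spin": -0.016},{"grip": 0.06,"x": 0.019,"y": -0.031,"z": 0.017,"spin": -0.016},{"grip": 0.06,"x": 0,"y": 0,"z": 0,"spin": 0}])

```text
t: 2.98
tcp_pos: [481.1, 284.4, 196.9]
orientation: [3.131, -0.02, 0.44]
contact_force: [-0.6, 0.3, 0.3]
grip_width: 0.637
```

```bash
python3 d.py 483.5 269.4 160 0.43
python3 - <<'E'
from f import *
from workcell import eyes
I={};
for n in CAM:
    s=eyes.snapshot(n);I[n]=s['pixels'][:,:,::-1].copy();cv2.imwrite(f'pics/{n}1.png',I[n])
def o(n,c,P,col,k):
    x,y,w,h=c;im=cv2.resize(I[n][y:y+h,x:x+w],(400,300),interpolation=cv2.INTER_CUBIC)
    for pa in P:
        hu=cv2.convexHull(np.round((proj(n,pa)-[x,y]+.5)*400/w).astype(np.int32));cv2.polylines(im,[hu],True,col,1)
    return im
w=[483.4,269.4,.43];st=[665.7,127,.07]
W=[tr(w,P) for _,P in WEIGHT];S=[tr(st,P) for _,P in STAND]
cv2.imwrite('pics/m3.png',np.vstack([np.hstack([o('top',(205,195,80,60),W,(0,0,255),0),o('top',(252,132,100,75),S,(0,255,0),0)]),np.hstack([o('side',(270,135,80,60),W,(0,0,255),0),o('side',(300,150,100,75),S,(0,255,0),0)])]))
E
```

```text
t 2.98 pos [481.1 284.4 196.9] rpy [ 3.131 -0.02   0.44 ] F [-0.6  0.3  0.3] M [0.01 0.05 0.01] grip 59.8 q7 -1.98
tool dx -4.2 dy 14.6 dz 36.9 spin 0.010
```

View pics/m3.png

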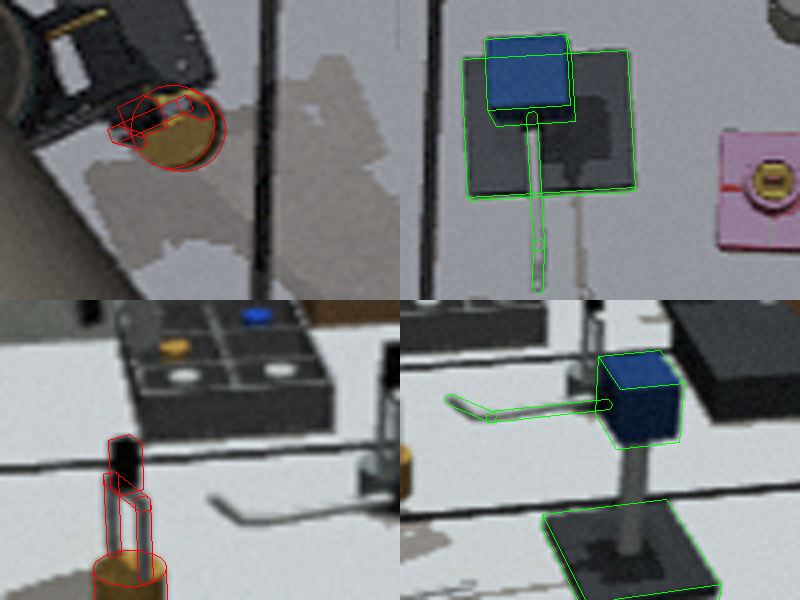

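Overlay: weight and stand outlines agree with both views, with lug, legs, hook and cell edges within about 1 px. Descending.

Request:
move_arm(increments=[{"grip": 0.06,"x": -0.004,"y": 0.0145,"z": 0.01,"spin": 0.01},{"grip": 0.06,"x": 0,"y": 0,"z": 0.015,"spin": 0},{"grip": 0.06,"x": 0,"y": 0,"z": 0.015,"spin": 0},{"grip": 0.06,"x": 0,"y": 0,"z": 0,"spin": 0}])

```text
t: 3.42
tcp_pos: [488.7, 255.6, 161.3]
orientation: [3.122, -0.024, 0.416]
contact_force: [-0.7, -0.8, -0.8]
grip_width: 0.635
```

```bash
python3 d.py 483.5 269.4 103 0.43
```

```text
t 3.42 pos [488.7 255.6 161.3] rpy [ 3.122 -0.024  0.416] F [-0.7 -0.8 -0.8] M [-0.02  0.08  0.02] grip 59.7 q7 -1.99
tool dx 0.8 dy -14.7 dz 58.3 spin -0.014
```

Request:
move_arm(increments=[{"grip": 0.06,"x": 0,"y": 0,"z": 0,"spin": 0},{"grip": 0.06,"x": 0,"y": 0,"z": 0,"spin": 0}])

```text
t: 3.58
tcp_pos: [489.8, 252.4, 163.1]
orientation: [3.12, -0.025, 0.412]
contact_force: [0.4, -0.1, -0.0]
grip_width: 0.643
```

```bash
python3 d.py 483.5 269.4 103 0.43
```

```text
t 3.58 pos [489.8 252.4 163.1] rpy [ 3.12  -0.025  0.412] F [ 0.4 -0.1 -0. ] M [ 0.02  0.03 -0.02] grip 60.4 q7 -1.99
tool dx 1.1 dy -18.1 dz 60.1 spin -0.018
```

Request:
move_arm(increments=[{"grip": 0.06,"x": 0,"y": -0.006,"z": 0,"spin": -0.01},{"grip": 0.06,"x": 0.001,"y": -0.006,"z": 0,"spin": -0.01},{"grip": 0.06,"x": 0,"y": -0.006,"z": 0,"spin": 0},{"grip": 0.06,"x": 0,"y": 0,"z": 0,"spin": 0},{"grip": 0.06,"x": 0,"y": 0,"z": 0,"spin": 0},{"grip": 0.06,"x": 0,"y": 0,"z": 0,"spin": 0}])

```text
t: 4.08
tcp_pos: [484.5, 272.0, 167.1]
orientation: [3.12, -0.032, 0.433]
contact_force: [0.9, -0.2, -0.2]
grip_width: 0.64
```

```bash
python3 d.py 483.5 269.4 103 0.43
```

```text
t 4.08 pos [484.5 272.  167.1] rpy [ 3.12  -0.032  0.433] F [ 0.9 -0.2 -0.2] M [ 0.04 -0.    0.02] grip 60.2 q7 -2.01
tool dx -2.0 dy 2.0 dz 64.1 spin 0.003
```

Request:
move_arm(increments=[{"grip": 0.06,"x": -0.001,"y": 0.001,"z": 0.0115,"spin": 0},{"grip": 0.06,"x": -0.001,"y": 0.001,"z": 0.0115,"spin": 0},{"grip": 0.06,"x": 0,"y": 0,"z": 0.0115,"spin": 0},{"grip": 0.06,"x": 0,"y": 0,"z": 0.0115,"spin": 0},{"grip": 0.06,"x": 0,"y": 0,"z": 0.01,"spin": 0},{"grip": 0.06,"x": 0,"y": 0,"z": 0,"spin": 0}])

```text
t: 4.58
tcp_pos: [486.7, 270.0, 109.9]
orientation: [3.12, -0.035, 0.434]
contact_force: [-0.1, 0.1, -0.1]
grip_width: 0.638
```

```bash
python3 d.py 483.5 269.4 105 0.43
```

```text
t 4.58 pos [486.7 270.  109.9] rpy [ 3.12  -0.035  0.434] F [-0.1  0.1 -0.1] M [ 0.08  0.05 -0.01] grip 60.0 q7 -2.05
tool dx -3.2 dy -0.8 dz 4.9 spin 0.004
```

Request:
move_arm(increments=[{"grip": 0.06,"x": -0.003,"y": 0,"z": 0.006,"spin": 0},{"grip": 0.03,"x": 0,"y": -0.001,"z": 0.001,"spin": 0},{"grip": 0.0,"x": 0,"y": 0,"z": 0,"spin": 0},{"grip": 0.0,"x": 0,"y": 0,"z": 0,"spin": 0},{"grip": 0.0,"x": 0,"y": 0,"z": 0,"spin": 0},{"grip": 0.0,"x": 0,"y": 0,"z": 0,"spin": 0}])

```text
t: 5.08
tcp_pos: [484.3, 270.2, 103.3]
orientation: [3.12, -0.037, 0.434]
contact_force: [0.3, -0.4, -0.2]
grip_width: 0.316
```

```bash
python3 d.py 483.5 269.4 105 0.43
```

```text
t 5.08 pos [484.3 270.2 103.3] rpy [ 3.12  -0.037  0.434] F [ 0.3 -0.4 -0.2] M [ 0.02  0.11 -0.  ] grip 29.7 q7 -2.06
tool dx -1.0 dy 0.4 dz -1.7 spin 0.004
```

Request:
move_arm(increments=[{"grip": 0.0,"x": 0,"y": 0,"z": 0,"spin": 0},{"grip": 0.0,"x": 0,"y": 0,"z": 0,"spin": 0},{"grip": 0.0,"x": 0,"y": 0,"z": 0,"spin": 0},{"grip": 0.0,"x": 0,"y": 0,"z": 0,"spin": 0},{"grip": 0.0,"x": 0,"y": 0,"z": -0.005,"spin": 0},{"grip": 0.0,"x": 0,"y": 0,"z": -0.005,"spin": 0}])

```text
t: 5.58
tcp_pos: [482.2, 269.9, 112.8]
orientation: [3.12, -0.033, 0.435]
contact_force: [-0.5, -1.2, -5.5]
grip_width: 0.167
```

```bash
python3 d.py 483.5 269.4 105 0.43
```

```text
t 5.58 pos [482.2 269.9 112.8] rpy [ 3.12  -0.033  0.435] F [-0.5 -1.2 -5.5] M [0.01 0.03 0.03] grip 15.7 q7 -2.05
tool dx 1.0 dy 1.0 dz 7.8 spin 0.005
```

Request:
move_arm(increments=[{"grip": 0.0,"x": 0,"y": 0,"z": -0.02,"spin": 0},{"grip": 0.0,"x": 0,"y": 0,"z": -0.02,"spin": 0},{"grip": 0.0,"x": -0.01,"y": 0.022,"z": -0.02,"spin": 0.05},{"grip": 0.0,"x": -0.01,"y": 0.022,"z": -0.01,"spin": 0.06},{"grip": 0.0,"x": -0.01,"y": 0.022,"z": -0.005,"spin": 0.06},{"grip": 0.0,"x": -0.01,"y": 0.022,"z": 0,"spin": 0.06},{"grip": 0.0,"x": -0.01,"y": 0.022,"z": 0,"spin": 0.06},{"grip": 0.0,"x": -0.01,"y": 0.02,"z": 0,"spin": 0.05},{"grip": 0.0,"x": 0,"y": 0,"z": 0,"spin": 0},{"grip": 0.0,"x": 0,"y": 0,"z": 0,"spin": 0}])

```text
t: 6.42
tcp_pos: [452.7, 119.9, 190.6]
orientation: [3.128, -0.028, 0.079]
contact_force: [1.2, 1.3, -5.1]
grip_width: 0.165
```

```bash
python3 d.py 460 113 196 0.07
```

```text
t 6.42 pos [452.7 119.9 190.6] rpy [ 3.128 -0.028  0.079] F [ 1.2  1.3 -5.1] M [ 0.17 -0.02  0.02] grip 15.5 q7 -2.04
tool dx 6.7 dy 7.5 dz -5.4 spin 0.009
```

Request:
move_arm(increments=[{"grip": 0.0,"x": 0.007,"y": 0.003,"z": -0.003,"spin": 0.005},{"grip": 0.0,"x": 0.01,"y": 0.002,"z": -0.002,"spin": 0.003},{"grip": 0.0,"x": 0.01,"y": 0.001,"z": 0,"spin": 0},{"grip": 0.0,"x": 0,"y": 0,"z": 0,"spin": 0},{"grip": 0.0,"x": 0,"y": 0,"z": 0,"spin": 0}])

```text
t: 6.83
tcp_pos: [483.4, 117.3, 197.3]
orientation: [3.129, -0.028, 0.074]
contact_force: [-1.2, 0.2, -5.9]
grip_width: 0.167
```

```bash
python3 d.py 551 119 196 0.07
python3 - <<'E'
from f import *
from workcell import eyes,r
I={};o=r.get_obs()
for n in CAM:
    s=eyes.snapshot(n);I[n]=s['pixels'][:,:,::-1].copy();cv2.imwrite(f'pics/{n}2.png',I[n])
p=o['tcp_pos'];w=[p[0],p[1],o['orientation'][2]];dz=p[2]-103.3;st=[665.7,127,.07]
W=[tr(w,P)+[0,0,dz] for _,P in WEIGHT];S=[tr(st,P) for k,P in STAND if k==5]
def ov(n,c):
    x,y,wd,h=c;im=cv2.resize(I[n][y:y+h,x:x+wd],(400,300),interpolation=cv2.INTER_CUBIC)
    for P,col in((W,(0,0,255)),(S,(0,255,0))):
        for pa in P: cv2.polylines(im,[cv2.convexHull(np.round((proj(n,pa)-[x,y]+.5)*400/wd).astype(np.int32))],True,col,1)
    return im
cv2.imwrite('pics/m4.png',np.hstack([ov('side',(265,140,100,75)),ov('top',(240,160,100,75))]))
E
```

```text
t 6.83 pos [483.4 117.3 197.3] rpy [ 3.129 -0.028  0.074] F [-1.2  0.2 -5.9] M [ 0.07  0.24 -0.01] grip 15.7 q7 -2.01
tool dx 67.6 dy 3.3 dz 1.3 spin 0.004
```

View pics/m4.png

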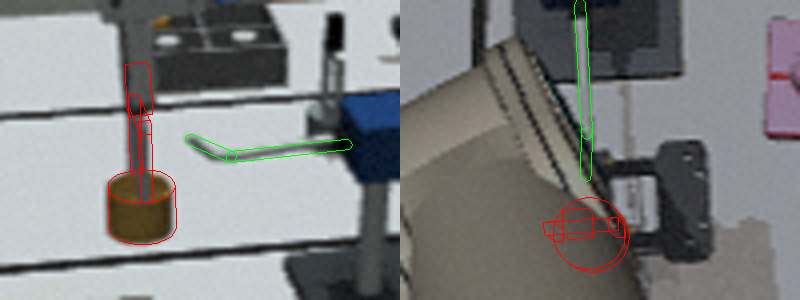

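Overlay: the tracked weight outline lies on the real one (body at side (300,191)), and the stirrup faces the hook tip at side (312,174). Advancing over the seat.

Request:
move_arm(increments=[{"grip": 0.0,"x": 0.011,"y": 0.001,"z": 0,"spin": 0},{"grip": 0.0,"x": 0.012,"y": 0.001,"z": 0,"spin": 0},{"grip": 0.0,"x": 0.012,"y": 0.001,"z": 0,"spin": 0},{"grip": 0.0,"x": 0.012,"y": 0,"z": 0,"spin": 0},{"grip": 0.0,"x": 0.01,"y": 0,"z": 0,"spin": 0},{"grip": 0.0,"x": 0.006,"y": 0,"z": 0,"spin": 0},{"grip": 0.0,"x": 0,"y": 0,"z": 0,"spin": 0},{"grip": 0.0,"x": 0,"y": 0,"z": 0,"spin": 0}])

```text
t: 7.6
tcp_pos: [542.6, 121.3, 197.0]
orientation: [3.128, -0.019, 0.081]
contact_force: [-0.3, -0.6, -6.3]
grip_width: 0.167
```

```bash
python3 d.py 551 119 165 0.07
```

```text
t 7.6 pos [542.6 121.3 197. ] rpy [ 3.128 -0.019  0.081] F [-0.3 -0.6 -6.3] M [ 0.03  0.09 -0.03] grip 15.7 q7 -1.97
tool dx 8.2 dy 3.0 dz 32.0 spin 0.011
```

Request:
move_arm(increments=[{"grip": 0.0,"x": 0.005,"y": 0.002,"z": 0.004,"spin": 0.006},{"grip": 0.0,"x": 0.003,"y": 0.001,"z": 0.007,"spin": 0.004},{"grip": 0.0,"x": 0,"y": 0,"z": 0.007,"spin": 0},{"grip": 0.0,"x": 0,"y": 0,"z": 0.007,"spin": 0},{"grip": 0.0,"x": 0,"y": 0,"z": 0.003,"spin": 0},{"grip": 0.0,"x": 0,"y": 0,"z": 0.001,"spin": 0},{"grip": 0.0,"x": 0,"y": 0,"z": 0.001,"spin": 0}])

```text
t: 8.18
tcp_pos: [549.9, 118.3, 165.6]
orientation: [3.127, -0.017, 0.071]
contact_force: [-3.7, -1.1, 11.0]
grip_width: 0.168
```

```bash
python3 d.py 551 119 163 0.07
```

```text
t 8.18 pos [549.9 118.3 165.6] rpy [ 3.127 -0.017  0.071] F [-3.7 -1.1 11. ] M [-0.28  1.02  0.  ] grip 15.8 q7 -1.99
tool dx 1.2 dy -0.7 dz 2.6 spin 0.001
```

Request:
move_arm(increments=[{"grip": 0.0,"x": 0,"y": 0,"z": -0.001,"spin": 0},{"grip": 0.02,"x": 0,"y": 0,"z": 0,"spin": 0},{"grip": 0.03,"x": 0,"y": 0,"z": 0,"spin": 0},{"grip": 0.05,"x": 0,"y": 0,"z": 0,"spin": 0},{"grip": 0.05,"x": 0,"y": 0,"z": 0,"spin": 0},{"grip": 0.05,"x": 0,"y": 0,"z": 0,"spin": 0}])

```text
t: 8.68
tcp_pos: [552.7, 119.6, 169.6]
orientation: [3.129, -0.025, 0.072]
contact_force: [-0.7, 0.4, -0.1]
grip_width: 0.461
```

```bash
python3 d.py 551 119 163 0.07
python3 - <<'E'
from f import *
from workcell import eyes
s=eyes.snapshot('side')['pixels'][:,:,::-1]
cv2.imwrite('pics/m5.png',cv2.resize(s[110:230,270:400],(520,480),interpolation=cv2.INTER_CUBIC))
E
```

```text
t 8.68 pos [552.7 119.6 169.6] rpy [ 3.129 -0.025  0.072] F [-0.7  0.4 -0.1] M [0.12 0.03 0.03] grip 43.3 q7 -1.99
tool dx -1.7 dy 0.4 dz 6.6 spin 0.002
```

View pics/m5.png

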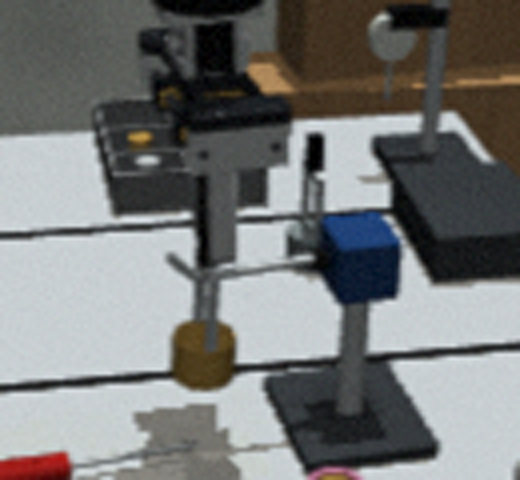

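The weight hangs on the hook with its stirrup at the seat (side ~(321,177)) and the fingers are open. I'll rise clear, then go to the red key.

Request:
move_arm(increments=[{"grip": 0.05,"x": 0,"y": 0,"z": -0.01,"spin": 0},{"grip": 0.05,"x": 0,"y": 0,"z": -0.015,"spin": 0},{"grip": 0.05,"x": 0,"y": 0,"z": -0.018,"spin": 0},{"grip": 0.05,"x": 0,"y": 0,"z": -0.018,"spin": 0},{"grip": 0.05,"x": -0.005,"y": 0.03,"z": -0.01,"spin": -0.11},{"grip": 0.05,"x": -0.009,"y": 0.035,"z": 0,"spin": -0.12},{"grip": 0.05,"x": -0.013,"y": 0.034,"z": 0,"spin": -0.12},{"grip": 0.05,"x": -0.017,"y": 0.032,"z": 0,"spin": -0.12},{"grip": 0.05,"x": -0.02,"y": 0.03,"z": 0,"spin": -0.12},{"grip": 0.05,"x": -0.024,"y": 0.027,"z": 0,"spin": -0.12}])

```text
t: 9.57
tcp_pos: [540.6, -84.2, 253.3]
orientation: [3.113, -0.019, 0.814]
contact_force: [0.4, -0.6, -0.6]
grip_width: 0.532
```

```bash
python3 d.py 528.5 -363.3 150 1.55
```

```text
t 9.57 pos [540.6 -84.2 253.3] rpy [ 3.113 -0.019  0.814] F [ 0.4 -0.6 -0.6] M [-0.04 -0.01 -0.04] grip 50.0 q7 -0.9
tool dx -211.2 dy 182.8 dz 103.3 spin -0.736
```

Request:
move_arm(increments=[{"grip": 0.05,"x": -0.028,"y": 0.024,"z": 0.005,"spin": -0.12},{"grip": 0.05,"x": -0.031,"y": 0.0205,"z": 0.01,"spin": -0.12},{"grip": 0.05,"x": -0.033,"y": 0.0165,"z": 0.01,"spin": -0.12},{"grip": 0.05,"x": -0.034,"y": 0.0125,"z": 0.01,"spin": -0.12},{"grip": 0.05,"x": -0.033,"y": 0.008,"z": 0.01,"spin": -0.11},{"grip": 0.05,"x": -0.03,"y": 0.003,"z": 0.01,"spin": -0.07},{"grip": 0.05,"x": -0.02,"y": 0,"z": 0.008,"spin": 0},{"grip": 0.05,"x": 0,"y": 0,"z": 0,"spin": 0},{"grip": 0.05,"x": 0,"y": 0,"z": 0,"spin": 0},{"grip": 0.05,"x": 0,"y": 0,"z": 0,"spin": 0}])

```text
t: 10.4
tcp_pos: [529.3, -341.5, 196.8]
orientation: [3.099, 0.012, 1.488]
contact_force: [-0.3, -0.1, -0.3]
grip_width: 0.529
```

```bash
python3 d.py 528.5 -363.3 130 1.55
```

```text
t 10.4 pos [ 529.3 -341.5  196.8] rpy [3.099 0.012 1.488] F [-0.3 -0.1 -0.3] M [-0.04 -0.04  0.01] grip 49.7 q7 0.07
tool dx -21.8 dy 1.0 dz 66.8 spin -0.062
```

Request:
move_arm(increments=[{"grip": 0.05,"x": -0.007,"y": 0,"z": -0.035,"spin": -0.02},{"grip": 0.05,"x": -0.007,"y": 0,"z": -0.035,"spin": -0.02},{"grip": 0.05,"x": -0.006,"y": 0,"z": -0.035,"spin": -0.02},{"grip": 0.05,"x": 0,"y": 0,"z": -0.035,"spin": 0}])

```text
t: 10.73
tcp_pos: [520.2, -349.6, 336.5]
orientation: [3.113, 0.004, 1.563]
contact_force: [1.7, -0.3, -0.2]
grip_width: 0.534
```

```bash
python3 d.py 528.5 -363.3 130 1.55
```

```text
t 10.73 pos [ 520.2 -349.6  336.5] rpy [3.113 0.004 1.563] F [ 1.7 -0.3 -0.2] M [-0.05 -0.14  0.02] grip 50.1 q7 0.25
tool dx -13.6 dy 8.4 dz 206.5 spin 0.013
```

Request:
move_arm(increments=[{"grip": 0.05,"x": 0,"y": 0,"z": 0,"spin": 0},{"grip": 0.05,"x": 0,"y": 0,"z": 0.015,"spin": 0},{"grip": 0.05,"x": 0,"y": 0,"z": 0.015,"spin": 0},{"grip": 0.05,"x": 0,"y": 0,"z": 0.015,"spin": 0},{"grip": 0.05,"x": 0,"y": 0,"z": 0.015,"spin": 0}])

```text
t: 11.15
tcp_pos: [535.0, -340.5, 295.2]
orientation: [3.084, 0.019, 1.577]
contact_force: [-0.0, -0.4, 0.1]
grip_width: 0.53
```

```bash
python3 d.py 528.5 -363.3 130 1.55
```

```text
t 11.15 pos [ 535.  -340.5  295.2] rpy [3.084 0.019 1.577] F [-0.  -0.4  0.1] M [ 0.02 -0.02 -0.03] grip 49.8 q7 0.21
tool dx -22.8 dy -6.6 dz 165.2 spin 0.027
```

Request:
move_arm(increments=[{"grip": 0.05,"x": -0.008,"y": -0.002,"z": 0.038,"spin": 0.01},{"grip": 0.05,"x": -0.008,"y": -0.002,"z": 0.038,"spin": 0.01},{"grip": 0.05,"x": -0.005,"y": 0,"z": 0.038,"spin": 0},{"grip": 0.05,"x": 0,"y": 0,"z": 0,"spin": 0},{"grip": 0.05,"x": 0,"y": 0,"z": 0,"spin": 0},{"grip": 0.05,"x": 0,"y": 0,"z": 0,"spin": 0}])

```text
t: 11.65
tcp_pos: [543.4, -349.9, 182.6]
orientation: [3.078, 0.017, 1.574]
contact_force: [0.4, -0.5, 0.3]
grip_width: 0.534
```

```bash
python3 d.py 528.5 -363.3 130 1.55
```

```text
t 11.65 pos [ 543.4 -349.9  182.6] rpy [3.078 0.017 1.574] F [ 0.4 -0.5  0.3] M [0.03 0.01 0.  ] grip 50.2 q7 0.14
tool dx -13.4 dy -15.0 dz 52.6 spin 0.024
```

Request:
move_arm(increments=[{"grip": 0.0,"x": 0.004,"y": -0.02,"z": 0,"spin": 0.01},{"grip": 0.0,"x": 0.004,"y": -0.02,"z": 0,"spin": 0.01},{"grip": 0.0,"x": 0.004,"y": -0.02,"z": 0.01,"spin": 0},{"grip": 0.0,"x": 0,"y": -0.004,"z": 0.03,"spin": 0},{"grip": 0.0,"x": 0,"y": -0.004,"z": 0.03,"spin": 0},{"grip": 0.0,"x": 0,"y": -0.002,"z": 0.03,"spin": 0},{"grip": 0.0,"x": 0,"y": 0,"z": 0.025,"spin": 0},{"grip": 0.0,"x": 0,"y": 0,"z": 0.015,"spin": 0}])

```text
t: 12.32
tcp_pos: [503.6, -341.3, 62.9]
orientation: [3.036, 0.04, 1.56]
contact_force: [-0.7, 0.0, 0.2]
grip_width: 0.016
```

```bash
python3 d.py 491 -335 30 1.55
```

```text
t 12.32 pos [ 503.6 -341.3   62.9] rpy [3.036 0.04  1.56 ] F [-0.7  0.   0.2] M [0.   0.   0.01] grip 1.5 q7 -0.01
tool dx 6.2 dy -12.7 dz 32.9 spin 0.010
```

Request:
move_arm(increments=[{"grip": 0.0,"x": 0.003,"y": -0.01,"z": 0,"spin": 0},{"grip": 0.0,"x": 0.003,"y": -0.009,"z": 0.006,"spin": 0},{"grip": 0.0,"x": 0,"y": 0,"z": 0.012,"spin": 0},{"grip": 0.0,"x": 0,"y": 0,"z": 0.01,"spin": 0},{"grip": 0.0,"x": 0,"y": 0,"z": 0,"spin": 0}])

```text
t: 12.73
tcp_pos: [496.2, -336.9, 41.8]
orientation: [3.024, 0.05, 1.562]
contact_force: [-4.3, 1.8, 0.5]
grip_width: 0.003
```

```bash
python3 d.py 491 -335 30 1.55
```

```text
t 12.73 pos [ 496.2 -336.9   41.8] rpy [3.024 0.05  1.562] F [-4.3  1.8  0.5] M [0.28 1.13 0.06] grip 0.3 q7 -0.06
tool dx 1.9 dy -5.2 dz 11.8 spin 0.012
```

Request:
move_arm(increments=[{"grip": 0.0,"x": 0,"y": 0.002,"z": 0.004,"spin": 0},{"grip": 0.0,"x": 0,"y": 0.003,"z": 0.003,"spin": 0},{"grip": 0.0,"x": 0,"y": 0.003,"z": 0,"spin": 0},{"grip": 0.0,"x": 0,"y": 0.003,"z": 0,"spin": 0}])

```text
t: 13.07
tcp_pos: [497.5, -337.4, 43.9]
orientation: [3.047, 0.058, 1.56]
contact_force: [-4.4, 1.3, 0.3]
grip_width: 0.006
```

```bash
python3 d.py 491 -335 30 1.55
```

```text
t 13.07 pos [ 497.5 -337.4   43.9] rpy [3.047 0.058 1.56 ] F [-4.4  1.3  0.3] M [ 0.09  1.13 -0.04] grip 0.5 q7 -0.06
tool dx 2.3 dy -6.5 dz 13.9 spin 0.010
```

Request:
move_arm(increments=[{"grip": 0.0,"x": 0,"y": 0.005,"z": 0.004,"spin": 0},{"grip": 0.0,"x": 0,"y": 0.006,"z": 0.003,"spin": 0},{"grip": 0.0,"x": 0,"y": 0.006,"z": 0.002,"spin": 0},{"grip": 0.0,"x": 0,"y": 0.006,"z": 0.002,"spin": 0},{"grip": 0.0,"x": 0,"y": 0.006,"z": 0.002,"spin": 0},{"grip": 0.0,"x": 0,"y": 0.006,"z": 0.002,"spin": 0}])

```text
t: 13.57
tcp_pos: [497.6, -337.5, 43.8]
orientation: [3.122, 0.07, 1.552]
contact_force: [-16.5, 6.2, 24.6]
grip_width: 0.002
```

```bash
python3 d.py 491 -335 30 1.55
```

```text
t 13.57 pos [ 497.6 -337.5   43.8] rpy [3.122 0.07  1.552] F [-16.5   6.2  24.6] M [ 1.06  3.83 -0.22] grip 0.1 q7 -0.07
tool dx 2.4 dy -6.7 dz 13.8 spin 0.002
```

Request:
move_arm(increments=[{"grip": 0.0,"x": 0,"y": -0.006,"z": -0.006,"spin": 0},{"grip": 0.0,"x": 0,"y": 0,"z": -0.02,"spin": 0},{"grip": 0.0,"x": 0.02,"y": 0,"z": -0.02,"spin": 0},{"grip": 0.0,"x": 0.025,"y": 0,"z": 0,"spin": 0},{"grip": 0.0,"x": 0.028,"y": 0,"z": 0,"spin": 0},{"grip": 0.0,"x": 0.028,"y": 0,"z": 0,"spin": 0},{"grip": 0.0,"x": 0.025,"y": 0.01,"z": 0,"spin": 0},{"grip": 0.0,"x": 0.015,"y": 0.015,"z": 0,"spin": 0},{"grip": 0.0,"x": 0,"y": 0.01,"z": 0.01,"spin": 0},{"grip": 0.0,"x": 0,"y": 0,"z": 0.01,"spin": 0}])

```text
t: 14.4
tcp_pos: [547.6, -193.5, 74.1]
orientation: [3.091, 0.081, 1.547]
contact_force: [0.4, -1.0, 0.2]
grip_width: 0.002
```

```bash
python3 d.py 530 -203 35 1.55
```

```text
t 14.4 pos [ 547.6 -193.5   74.1] rpy [3.091 0.081 1.547] F [ 0.4 -1.   0.2] M [ 0.01 -0.03 -0.05] grip 0.2 q7 -0.33
tool dx -10.0 dy -17.4 dz 39.1 spin -0.003
```

Request:
move_arm(increments=[{"grip": 0.0,"x": 0.002,"y": -0.005,"z": 0.013,"spin": 0},{"grip": 0.0,"x": 0.002,"y": -0.005,"z": 0.013,"spin": 0},{"grip": 0.0,"x": 0,"y": 0,"z": 0.012,"spin": 0},{"grip": 0.0,"x": -0.006,"y": 0,"z": 0,"spin": 0},{"grip": 0.0,"x": -0.006,"y": 0,"z": 0,"spin": 0},{"grip": 0.0,"x": -0.004,"y": 0,"z": 0,"spin": 0},{"grip": 0.0,"x": -0.004,"y": 0,"z": 0,"spin": 0}])

```text
t: 14.98
tcp_pos: [540.8, -203.9, 31.0]
orientation: [3.089, 0.063, 1.55]
contact_force: [-2.1, 10.2, 3.0]
grip_width: 0.004
```

```bash
python3 d.py 530 -203 35 1.55
```

```text
t 14.98 pos [ 540.8 -203.9   31. ] rpy [3.089 0.063 1.55 ] F [-2.1 10.2  3. ] M [2.61 0.38 0.1 ] grip 0.4 q7 -0.35
tool dx 0.6 dy -10.8 dz -4.0 spin 0.000
```

Correcting as hoped. Keep pushing gently.

Request:
move_arm(increments=[{"grip": 0.0,"x": -0.005,"y": 0,"z": 0,"spin": 0},{"grip": 0.0,"x": -0.005,"y": 0,"z": 0,"spin": 0},{"grip": 0.0,"x": -0.005,"y": 0,"z": 0,"spin": 0},{"grip": 0.0,"x": -0.005,"y": 0,"z": 0,"spin": 0},{"grip": 0.0,"x": -0.005,"y": 0,"z": 0,"spin": 0},{"grip": 0.0,"x": -0.005,"y": 0,"z": 0,"spin": 0}])

```text
t: 15.48
tcp_pos: [540.6, -203.6, 31.5]
orientation: [3.087, 0.018, 1.565]
contact_force: [-1.4, 13.0, 1.7]
grip_width: 0.001
```

```bash
python3 d.py 530 -203 35 1.55
```

```text
t 15.48 pos [ 540.6 -203.6   31.5] rpy [3.087 0.018 1.565] F [-1.4 13.   1.7] M [3.07 0.31 0.1 ] grip 0.1 q7 -0.28
tool dx 0.6 dy -10.6 dz -3.5 spin 0.015
```

Request:
move_arm(increments=[{"grip": 0.0,"x": -0.005,"y": 0,"z": 0,"spin": 0},{"grip": 0.0,"x": -0.005,"y": 0,"z": 0,"spin": 0},{"grip": 0.0,"x": -0.005,"y": 0,"z": 0,"spin": 0},{"grip": 0.0,"x": -0.005,"y": 0,"z": 0,"spin": 0},{"grip": 0.0,"x": -0.005,"y": 0,"z": 0,"spin": 0},{"grip": 0.0,"x": -0.005,"y": 0,"z": 0,"spin": 0},{"grip": 0.0,"x": 0.004,"y": 0,"z": 0,"spin": 0},{"grip": 0.0,"x": 0.004,"y": 0,"z": 0,"spin": 0}])

```text
t: 16.15
tcp_pos: [540.2, -196.4, 32.3]
orientation: [3.085, -0.03, 1.574]
contact_force: [-0.7, -0.7, 0.1]
grip_width: 0.002
```

```bash
python3 d.py 490 -203 35 1.55
```

```text
t 16.15 pos [ 540.2 -196.4   32.3] rpy [ 3.085 -0.03   1.574] F [-0.7 -0.7  0.1] M [-0.1   0.04 -0.01] grip 0.2 q7 -0.23
tool dx -6.5 dy -50.3 dz -2.7 spin 0.024
```

Request:
move_arm(increments=[{"grip": 0.0,"x": 0.002,"y": -0.014,"z": 0,"spin": 0},{"grip": 0.0,"x": 0,"y": -0.016,"z": 0,"spin": 0},{"grip": 0.0,"x": 0,"y": -0.014,"z": 0,"spin": 0},{"grip": 0.0,"x": 0,"y": -0.006,"z": 0,"spin": 0},{"grip": 0.0,"x": -0.012,"y": 0,"z": 0,"spin": 0},{"grip": 0.0,"x": -0.02,"y": 0,"z": 0,"spin": 0},{"grip": 0.0,"x": -0.02,"y": 0,"z": 0,"spin": 0},{"grip": 0.0,"x": -0.02,"y": 0,"z": 0,"spin": 0},{"grip": 0.0,"x": -0.01,"y": 0,"z": 0,"spin": 0}])

```text
t: 16.9
tcp_pos: [489.7, -289.3, 29.7]
orientation: [3.081, -0.019, 1.569]
contact_force: [0.6, -0.6, -0.5]
grip_width: 0.007
```

```bash
python3 d.py 492 -330 35 1.55
```

```text
t 16.9 pos [ 489.7 -289.3   29.7] rpy [ 3.081 -0.019  1.569] F [ 0.6 -0.6 -0.5] M [-0.09 -0.05 -0.03] grip 0.6 q7 -0.08
tool dx -40.7 dy 2.4 dz -5.3 spin 0.019
```

Request:
move_arm(increments=[{"grip": 0.0,"x": 0,"y": 0.005,"z": 0,"spin": 0},{"grip": 0.0,"x": 0,"y": 0.005,"z": 0,"spin": 0},{"grip": 0.0,"x": 0,"y": 0.005,"z": 0,"spin": 0},{"grip": 0.0,"x": 0,"y": 0.005,"z": 0,"spin": 0},{"grip": 0.0,"x": 0,"y": 0.005,"z": 0,"spin": 0},{"grip": 0.0,"x": 0,"y": 0.005,"z": 0,"spin": 0},{"grip": 0.0,"x": 0,"y": 0.005,"z": 0,"spin": 0},{"grip": 0.0,"x": 0,"y": 0.005,"z": 0,"spin": 0}])

```text
t: 17.57
tcp_pos: [491.7, -292.7, 26.3]
orientation: [-3.126, -0.016, 1.553]
contact_force: [-9.9, -1.3, 8.0]
grip_width: 0.003
```

```bash
python3 d.py 492 -330 35 1.55
```

```text
t 17.57 pos [ 491.7 -292.7   26.3] rpy [-3.126 -0.016  1.553] F [-9.9 -1.3  8. ] M [-0.13  2.04 -0.03] grip 0.3 q7 -0.07
tool dx -37.3 dy 1.0 dz -8.7 spin 0.003
```

Request:
move_arm(increments=[{"grip": 0.02,"x": 0,"y": -0.004,"z": -0.01,"spin": 0},{"grip": 0.05,"x": 0,"y": 0,"z": -0.022,"spin": 0},{"grip": 0.05,"x": -0.01,"y": 0,"z": -0.022,"spin": 0},{"grip": 0.05,"x": -0.015,"y": 0.006,"z": -0.022,"spin": 0},{"grip": 0.05,"x": -0.015,"y": 0.01,"z": -0.01,"spin": 0},{"grip": 0.05,"x": -0.015,"y": 0.01,"z": 0,"spin": 0},{"grip": 0.05,"x": -0.01,"y": 0.008,"z": 0,"spin": 0},{"grip": 0.05,"x": 0,"y": 0,"z": 0,"spin": 0}])

```text
t: 18.23
tcp_pos: [528.4, -353.2, 120.0]
orientation: [-3.132, -0.017, 1.565]
contact_force: [1.1, 0.2, 0.3]
grip_width: 0.519
```

```bash
python3 d.py 528.5 -363.3 58 1.55
```

```text
t 18.23 pos [ 528.4 -353.2  120. ] rpy [-3.132 -0.017  1.565] F [1.1 0.2 0.3] M [-0.07 -0.09  0.01] grip 48.8 q7 0.12
tool dx -10.1 dy 0.2 dz 62.0 spin 0.015
```

Request:
move_arm(increments=[{"grip": 0.05,"x": -0.005,"y": 0,"z": 0.01,"spin": 0.008},{"grip": 0.05,"x": -0.004,"y": 0,"z": 0.011,"spin": 0.007},{"grip": 0.05,"x": 0,"y": 0,"z": 0.012,"spin": 0},{"grip": 0.05,"x": 0,"y": 0,"z": 0.012,"spin": 0},{"grip": 0.05,"x": 0,"y": 0,"z": 0.008,"spin": 0},{"grip": 0.05,"x": 0,"y": 0,"z": 0.003,"spin": 0}])

```text
t: 18.73
tcp_pos: [526.8, -356.6, 58.3]
orientation: [-3.131, -0.02, 1.552]
contact_force: [-0.7, 0.8, 0.5]
grip_width: 0.535
```

```bash
python3 d.py 528.5 -363.3 57 1.55
```

```text
t 18.73 pos [ 526.8 -356.6   58.3] rpy [-3.131 -0.02   1.552] F [-0.7  0.8  0.5] M [-0.04 -0.04 -0.  ] grip 50.3 q7 0.07
tool dx -6.7 dy 1.8 dz 1.3 spin 0.002
```

Request:
move_arm(increments=[{"grip": 0.04,"x": -0.004,"y": 0.001,"z": 0.001,"spin": 0},{"grip": 0.02,"x": -0.003,"y": 0.001,"z": 0,"spin": 0},{"grip": 0.0,"x": 0,"y": 0,"z": 0,"spin": 0},{"grip": 0.0,"x": 0,"y": 0,"z": 0,"spin": 0},{"grip": 0.0,"x": 0,"y": 0,"z": 0,"spin": 0},{"grip": 0.0,"x": 0,"y": 0,"z": 0,"spin": 0},{"grip": 0.0,"x": 0,"y": 0,"z": 0,"spin": 0}])

```text
t: 19.32
tcp_pos: [528.5, -363.3, 55.9]
orientation: [-3.13, -0.021, 1.553]
contact_force: [0.1, 0.6, -1.1]
grip_width: 0.105
```

```bash
python3 d.py 528.5 -363.3 57 1.55
```

```text
t 19.32 pos [ 528.5 -363.3   55.9] rpy [-3.13  -0.021  1.553] F [ 0.1  0.6 -1.1] M [-0.03 -0.08  0.04] grip 9.9 q7 0.08
tool dx -0.0 dy -0.0 dz -1.1 spin 0.003
```

Request:
move_arm(increments=[{"grip": 0.0,"x": 0,"y": 0,"z": -0.008,"spin": 0},{"grip": 0.0,"x": 0,"y": 0,"z": -0.015,"spin": 0},{"grip": 0.0,"x": 0,"y": 0,"z": -0.02,"spin": 0},{"grip": 0.0,"x": 0,"y": 0,"z": -0.02,"spin": 0},{"grip": 0.0,"x": 0.012,"y": -0.004,"z": -0.015,"spin": -0.02},{"grip": 0.0,"x": 0.022,"y": -0.006,"z": 0,"spin": -0.025},{"grip": 0.0,"x": 0.028,"y": -0.007,"z": 0,"spin": -0.025},{"grip": 0.0,"x": 0.028,"y": -0.007,"z": 0,"spin": -0.025},{"grip": 0.0,"x": 0.028,"y": -0.007,"z": 0,"spin": -0.025},{"grip": 0.0,"x": 0.028,"y": -0.007,"z": 0,"spin": -0.025}])

```text
t: 20.15
tcp_pos: [487.4, -224.0, 147.2]
orientation: [3.139, -0.013, 1.693]
contact_force: [0.3, -0.1, 0.3]
grip_width: 0.104
```

```bash
python3 d.py 466.4 -107.2 130 1.735
```

```text
t 20.15 pos [ 487.4 -224.   147.2] rpy [ 3.139 -0.013  1.693] F [ 0.3 -0.1  0.3] M [ 0.01 -0.14 -0.01] grip 9.8 q7 0.02
tool dx 118.4 dy -6.6 dz 17.2 spin -0.042
```

Request:
move_arm(increments=[{"grip": 0.0,"x": 0.024,"y": -0.001,"z": 0.002,"spin": -0.012},{"grip": 0.0,"x": 0.024,"y": -0.001,"z": 0.002,"spin": -0.012},{"grip": 0.0,"x": 0.024,"y": -0.001,"z": 0.002,"spin": -0.01},{"grip": 0.0,"x": 0.018,"y": -0.001,"z": 0.002,"spin": 0},{"grip": 0.0,"x": 0.01,"y": -0.001,"z": 0,"spin": 0},{"grip": 0.0,"x": 0,"y": 0,"z": 0,"spin": 0},{"grip": 0.0,"x": 0,"y": 0,"z": 0,"spin": 0}])

```text
t: 20.73
tcp_pos: [466.4, -115.5, 146.6]
orientation: [3.133, -0.009, 1.74]
contact_force: [-0.2, 0.1, 0.7]
grip_width: 0.104
```

```bash
python3 d.py 466.4 -107.2 123 1.735
```

```text
t 20.73 pos [ 466.4 -115.5  146.6] rpy [ 3.133 -0.009  1.74 ] F [-0.2  0.1  0.7] M [-0.08 -0.1  -0.03] grip 9.8 q7 -0.16
tool dx 8.2 dy 1.4 dz 23.6 spin 0.005
```

Request:
move_arm(increments=[{"grip": 0.0,"x": 0.004,"y": 0.0,"z": 0.006,"spin": 0.002},{"grip": 0.0,"x": 0.004,"y": 0.0,"z": 0.008,"spin": 0.002},{"grip": 0.0,"x": 0,"y": 0,"z": 0.008,"spin": 0},{"grip": 0.0,"x": 0,"y": 0,"z": 0.002,"spin": 0},{"grip": 0.0,"x": 0,"y": 0,"z": 0,"spin": 0}])

```text
t: 21.15
tcp_pos: [466.4, -111.4, 120.1]
orientation: [3.133, -0.007, 1.729]
contact_force: [-0.6, -0.8, -0.7]
grip_width: 0.102
```

```bash
python3 d.py 465.4 -106.9 118 1.735;python3 - <<'E'
from f import *
from workcell import eyes,r
I={};o=r.get_obs()
for n in CAM:
    s=eyes.snapshot(n);I[n]=s['pixels'][:,:,::-1].copy();cv2.imwrite(f'pics/{n}3.png',I[n])
p=o['tcp_pos'];k=[p[0]+1,p[1]-.3,o['orientation'][2]-1.573];dz=p[2]-43.9
K=[tr(k,P)+[0,0,dz] for P in(B(5,14,0,39),B(10,34,38,74))];L=[tr([466.4,-107.2,.165],P) for _,P in LOCK[2:]]
def ov(n,c):
    x,y,wd,h=c;im=cv2.resize(I[n][y:y+h,x:x+wd],(400,300),interpolation=cv2.INTER_CUBIC);raw=im.copy()
    for P,col in((K,(0,0,255)),(L,(0,255,0))):
        for pa in P: cv2.polylines(im,[cv2.convexHull(np.round((proj(n,pa)-[x,y]+.5)*400/wd).astype(np.int32))],True,col,1)
    return np.hstack([raw,im])
cv2.imwrite('pics/m6.png',np.vstack([ov('side',(280,220,48,36)),ov('top',(335,200,60,45))]))
E
```

```text
t 21.15 pos [ 466.4 -111.4  120.1] rpy [ 3.133 -0.007  1.729] F [-0.6 -0.8 -0.7] M [-0.02 -0.13  0.  ] grip 9.6 q7 -0.22
tool dx 4.6 dy -0.3 dz 2.1 spin -0.006
```

View pics/m6.png

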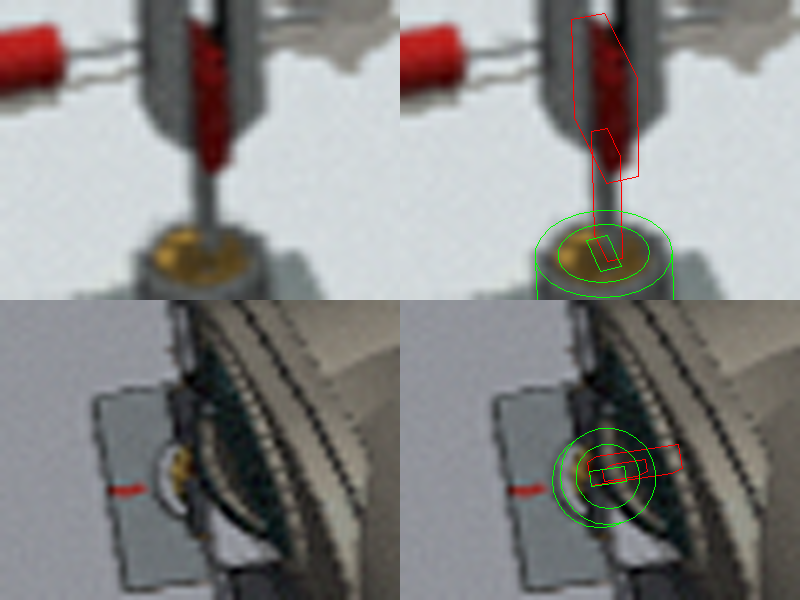

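Side view: the key blade ends at about (304,249), just over the plug; the outlines of key and barrel agree to about 1 px. It needs about 4.5 mm toward +y, then I insert.

Request:
move_arm(increments=[{"grip": 0.0,"x": 0.0025,"y": 0.0,"z": 0.0,"spin": -0.003},{"grip": 0.0,"x": 0.002,"y": 0.0,"z": 0.001,"spin": -0.003},{"grip": 0.0,"x": 0,"y": 0,"z": 0.002,"spin": 0},{"grip": 0.0,"x": 0,"y": 0,"z": 0.003,"spin": 0},{"grip": 0.0,"x": 0,"y": 0,"z": 0.003,"spin": 0},{"grip": 0.0,"x": 0,"y": 0,"z": 0.003,"spin": 0}])

```text
t: 21.75
tcp_pos: [466.9, -106.8, 108.7]
orientation: [3.13, -0.006, 1.735]
contact_force: [-2.2, -0.0, 5.5]
grip_width: 0.102
```

```bash
python3 d.py 465.4 -106.9 84 1.735
```

```text
t 21.75 pos [ 466.9 -106.8  108.7] rpy [ 3.13  -0.006  1.735] F [-2.2 -0.   5.5] M [-0.09  0.78 -0.05] grip 9.6 q7 -0.24
tool dx 0.2 dy -1.5 dz 24.7 spin -0.000
```

Request:
move_arm(increments=[{"grip": 0.0,"x": 0,"y": -0.001,"z": 0.002,"spin": 0},{"grip": 0.0,"x": 0,"y": -0.001,"z": 0.004,"spin": 0},{"grip": 0.0,"x": 0,"y": 0,"z": 0.005,"spin": 0},{"grip": 0.0,"x": 0,"y": 0,"z": 0.005,"spin": 0}])

```text
t: 22.08
tcp_pos: [465.3, -107.0, 92.8]
orientation: [3.129, -0.004, 1.735]
contact_force: [-1.6, -0.7, 16.8]
grip_width: 0.107
```

```bash
python3 d.py 465.4 -106.9 80 1.735
```

```text
t 22.08 pos [ 465.3 -107.    92.8] rpy [ 3.129 -0.004  1.735] F [-1.6 -0.7 16.8] M [ 0.15  0.38 -0.04] grip 10.1 q7 -0.27
tool dx 0.0 dy 0.1 dz 12.8 spin -0.000
```

Request:
move_arm(increments=[{"grip": 0.0,"x": 0,"y": 0,"z": 0.004,"spin": 0},{"grip": 0.0,"x": 0,"y": 0,"z": 0.005,"spin": 0},{"grip": 0.0,"x": 0,"y": 0,"z": 0.005,"spin": 0},{"grip": 0.0,"x": 0,"y": 0,"z": 0.004,"spin": 0}])

```text
t: 22.42
tcp_pos: [466.1, -107.1, 77.2]
orientation: [3.127, 0.001, 1.735]
contact_force: [-8.6, 0.1, 45.6]
grip_width: 0.104
```

```bash
python3 d.py 465.4 -106.9 80 1.735
```

```text
t 22.42 pos [ 466.1 -107.1   77.2] rpy [3.127e+00 1.000e-03 1.735e+00] F [-8.6  0.1 45.6] M [-0.15  2.08  0.01] grip 9.7 q7 -0.31
tool dx 0.3 dy -0.7 dz -2.8 spin 0.000
```

Request:
move_arm(increments=[{"grip": 0.0,"x": 0,"y": -0.0005,"z": -0.001,"spin": 0},{"grip": 0.0,"x": 0,"y": 0,"z": 0,"spin": 0}])

```text
t: 22.58
tcp_pos: [465.9, -107.1, 78.7]
orientation: [3.126, 0.002, 1.736]
contact_force: [-0.6, 0.9, 0.7]
grip_width: 0.102
```

```bash
python3 d.py 465.4 -106.9 80 1.735;python3 - <<'E'
from f import *
from workcell import eyes,r
I={};o=r.get_obs()
s=eyes.snapshot('side');I['side']=s['pixels'][:,:,::-1].copy()
K=[tr([466.4,-107.2,.165],P)+[0,0,36] for P in(B(10,34,38,74),)];L=[tr([466.4,-107.2,.165],P) for _,P in LOCK[2:]]
def ov(n,c):
    x,y,wd,h=c;im=cv2.resize(I[n][y:y+h,x:x+wd],(400,300),interpolation=cv2.INTER_CUBIC);raw=im.copy()
    for P,col in((K,(0,0,255)),(L,(0,255,0))):
        for pa in P: cv2.polylines(im,[cv2.convexHull(np.round((proj(n,pa)-[x,y]+.5)*400/wd).astype(np.int32))],True,col,1)
    return np.hstack([raw,im])
cv2.imwrite('pics/m7.png',ov('side',(280,220,48,36)))
E
```

```text
t 22.58 pos [ 465.9 -107.1   78.7] rpy [3.126e+00 2.000e-03 1.736e+00] F [-0.6  0.9  0.7] M [ 0.06 -0.01 -0.01] grip 9.6 q7 -0.31
tool dx 0.3 dy -0.4 dz -1.3 spin 0.001
```

View pics/m7.png

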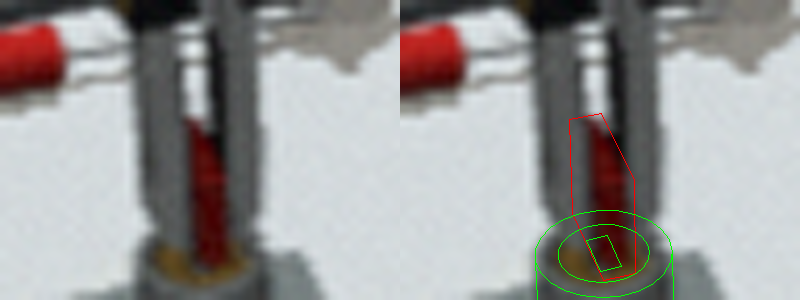

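The bow sits on the fully-home outline and its lower edge is at the plug, so the key is home. Turning now.

Request:
move_arm(increments=[{"grip": 0.0,"x": 0,"y": 0,"z": 0.0005,"spin": 0.08},{"grip": 0.0,"x": 0,"y": 0,"z": 0.0005,"spin": 0.1},{"grip": 0.0,"x": 0,"y": 0,"z": 0.0005,"spin": 0.1},{"grip": 0.0,"x": 0,"y": 0,"z": 0.0005,"spin": 0.1},{"grip": 0.0,"x": 0,"y": 0,"z": 0.0005,"spin": 0.1},{"grip": 0.0,"x": 0,"y": 0,"z": 0.0005,"spin": 0.1},{"grip": 0.0,"x": 0,"y": 0,"z": 0.0005,"spin": 0.08}])

```text
t: 23.22
tcp_pos: [465.1, -106.8, 77.7]
orientation: [3.128, -0.006, 1.048]
contact_force: [-3.8, 0.9, 11.9]
grip_width: 0.106
```

```bash
python3 d.py 466 -107.1 78.5 0.135
```

```text
t 23.22 pos [ 465.1 -106.8   77.7] rpy [ 3.128 -0.006  1.048] F [-3.8  0.9 11.9] M [0.14 0.66 0.08] grip 9.9 q7 -0.8
tool dx 0.2 dy 0.9 dz -0.8 spin 0.913
```

Request:
move_arm(increments=[{"grip": 0.0,"x": 0,"y": 0.0003,"z": 0,"spin": 0.1},{"grip": 0.0,"x": 0,"y": 0.0003,"z": 0,"spin": 0.1},{"grip": 0.0,"x": 0,"y": 0,"z": 0.0003,"spin": 0.1},{"grip": 0.0,"x": 0,"y": 0,"z": 0.0003,"spin": 0.1},{"grip": 0.0,"x": 0,"y": 0,"z": 0.0003,"spin": 0.1},{"grip": 0.0,"x": 0,"y": 0,"z": 0.0003,"spin": 0.1},{"grip": 0.0,"x": 0,"y": 0,"z": 0.0003,"spin": 0.1},{"grip": 0.0,"x": 0,"y": 0,"z": 0.0003,"spin": 0.08}])

```text
t: 23.88
tcp_pos: [464.8, -106.3, 77.7]
orientation: [3.135, -0.013, 0.234]
contact_force: [-1.9, 0.9, 8.0]
grip_width: 0.106
```

```bash
python3 d.py 466 -107.1 78.5 0.135
```

```text
t 23.88 pos [ 464.8 -106.3   77.7] rpy [ 3.135 -0.013  0.234] F [-1.9  0.9  8. ] M [0.14 0.51 0.17] grip 10.0 q7 -1.34
tool dx 1.0 dy 1.0 dz -0.8 spin 0.099
```

Request:
move_arm(increments=[{"grip": 0.0,"x": 0.0005,"y": 0.0005,"z": 0,"spin": 0.06},{"grip": 0.0,"x": 0.0003,"y": 0.0003,"z": 0,"spin": 0.06},{"grip": 0.0,"x": 0,"y": 0,"z": 0.0003,"spin": 0.04}])

```text
t: 24.13
tcp_pos: [464.8, -106.2, 77.7]
orientation: [3.137, -0.012, 0.067]
contact_force: [-1.8, -0.1, 11.2]
grip_width: 0.102
```

```bash
python3 d.py 466 -107.1 78.5 0.135
```

```text
t 24.13 pos [ 464.8 -106.2   77.7] rpy [ 3.137 -0.012  0.067] F [-1.8 -0.1 11.2] M [-0.04  0.5   0.3 ] grip 9.6 q7 -1.45
tool dx 1.1 dy 1.0 dz -0.8 spin -0.068
```

Request:
move_arm(increments=[{"grip": 0.0,"x": 0,"y": 0,"z": 0.0003,"spin": 0.015},{"grip": 0.0,"x": 0,"y": 0,"z": 0.0003,"spin": 0.015},{"grip": 0.0,"x": 0,"y": 0,"z": 0.0003,"spin": 0.015},{"grip": 0.0,"x": 0,"y": 0,"z": 0.0003,"spin": 0.015},{"grip": 0.0,"x": 0,"y": 0,"z": 0.0003,"spin": 0.015}])

```text
t: 24.55
tcp_pos: [464.9, -106.1, 77.7]
orientation: [3.136, -0.012, -0.003]
contact_force: [-1.1, -0.7, 9.3]
grip_width: 0.106
```

```bash
python3 d.py 466 -107.1 78.5 0.135;python3 - <<'E'
from f import *
from workcell import eyes
s=eyes.snapshot('side')['pixels'][:,:,::-1]
t=eyes.snapshot('side')['pixels'][:,:,::-1]
f=lambda c:cv2.resize(c,(400,300),interpolation=cv2.INTER_CUBIC)
cv2.imwrite('pics/m8.png',np.hstack([f(s[220:256,280:328]),f(s[140:215,275:375])]))
E
python3 d.py 466 -107.1 78.5 0.135
```

```text
t 24.55 pos [ 464.9 -106.1   77.7] rpy [ 3.136e+00 -1.200e-02 -3.000e-03] F [-1.1 -0.7  9.3] M [0.08 0.48 0.53] grip 10.0 q7 -1.5
tool dx 1.1 dy 1.0 dz -0.8 spin -0.138
t 24.65 pos [ 464.9 -106.1   77.7] rpy [ 3.136e+00 -1.200e-02 -2.000e-03] F [-1.6  0.4  8.7] M [0.1  0.53 0.55] grip 9.8 q7 -1.5
tool dx 1.1 dy 1.0 dz -0.8 spin -0.137
```

View pics/m8.png

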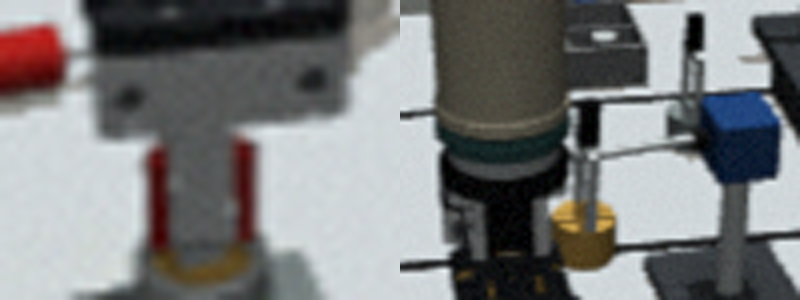

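The weight is still hanging (side ~(321,197)) and clear of the arm. The key is turned and down at the barrel, and the torque stays at 0.55 N m against the stop.

```bash
python3 -c "
from workcell import r,job_done
job_done();o=r.get_obs();print(o['t'],o['tcp_pos'],o['orientation'],o['moment'],o['grip_width'])"
```

```text
the job is handed in; nothing more can be done
the job is handed in; nothing more can be done
```

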